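Serve the rye toast with tongs

ROBOT

A 7-joint arm with a two-finger parallel gripper is mounted at the origin on a cart in front of the work surface, level with it; the furniture and walls round the work are solid. World frame = base frame: x ahead of the robot, y to its left, z up, the work surface at z = 0. Lengths are in mm, angles in rad, forces in N, time in s.
With the tool pointing down it reaches from about 425 to 1025 mm from the base axis. Payload 9.4 kg.
Tool frame: the origin (TCP) lies between the finger pads; the fingertips stand 14 mm ahead of it and the grasp point (between the pads) lies 5 mm behind it (env.tcp_to_tips is the z of the fingertips in the tool frame, in mm); z points along the fingers, y is the direction in which the jaws open and shut (so a half turn about z gives the same grasp; the last joint's range is limited). The gripper opens to 93 mm and grips with 3 to 60 N. Pads are 15 mm wide; open, the fingers measure 128 mm over their backs; the gripper's body (75 mm by 188 mm) begins 65 mm behind the grasp point.
Start: joints at [-1.3, 0.599, -0.003, 1.599, 0.002, 0.943, -0.08], TCP at [247.106, 681.588, 232.618] pointing down, gripper open.
Joint ranges: [-2.57, 2.57], [-0.35, 1.97], [-1.29, 1.29], [0.11, 2.56], [-1.05, 4.19], [0.11, 1.86], [-2.63, 2.63]. Speed limits (rad/s): [2.22, 2.22, 3.01, 3.01, 3.14, 3.14, 3.14].

INTERFACE

Orientations are given as a rotation vector (axis times angle).
In Python, from station import env gives the robot as it stands.
- The arm moves only by the tool jog_arm, never from a script. Its argument "deltas" is a list of rows, each a list of 3 entries, a list of its own where there are three numbers: the closure, from 0 (fully open) to 1 (shut), then the shift along the tool's x, y, z in m, then the turn about the tool's z in rad. In form: [[fingers, [x, y, z], turn], ...]. A call has 1 to 5 rows; each row is the pose to reach, as a shift and turn from the pose commanded when the call began, along the tool's axes at that moment; what a row does not reach only later rows make up. A row lasts 1/10 s, in which the tool goes at most 50 mm and 8.59 degrees, less where a joint would pass 70% of its speed; a pose out of reach is approached as far as the arm can. A call with a gripper value outside its range is refused whole. The fingers move at their own pace and stop on an object; "newtons" is the grip in N (left out, the last holds). Time passes only in rows, so rows that repeat a pose let the fingers close. It gives the time, the measured TCP pose, the force and the opening at its end, in the units of the state.
- env.read_state(): the state, without advancing time (a new reading comes with each control period).
- env.get_image(name): name is "scene" or "side" or "wrist"; returns a dict with "frame" (420x560x3 uint8, blue, green, red), "range_z" (420x560 float32, mm along the optical axis (not along the pixel's ray), 0 where there is no reading), "K" (3x3 intrinsics, pixels), "view" (4x4, takes a point from world to camera coordinates); the wrist camera has in their place "tool_from_camera" (4x4, takes a point from camera to tool coordinates, whose origin is the TCP and whose axes are the flange's). Camera axes: x right, y down, z forward; pixel columns grow to the right and rows downward; lengths in mm; the calibration is good to about 2 mm. A picture is of the moment at which its call begins: read the wrist's pose just before it.
- env.job_done(): hands the job in, once; it reports no verdict.
The state is a dict: "t": time; "joints": joint angles; "qvel": joint speeds; "joint_torque": joint torques, N m; "position": TCP position; "orientation": TCP orientation; "wrist_force": force on the tool from outside, world axes, zero at the start; "torque": the same for the moment, N m; "grip_width": opening from 0.0 (shut) to 1.0 (fully open).
Only numpy, scipy, OpenCV 4.12 (cv2) and the standard library are available. Lean on these libraries where they do the work, as an engineer would, in place of code of your own. Each camera call takes 0.05 s, during which the arm holds its last target.

TASK

Pick up the kitchen tongs from the wooden board, lower their open blades over the dark rye slice in the toast rack, one blade on each side of it, close the tongs on it and lift it out of the rack with them. Hold the slice up in the air over the white plate and finish still holding it there in the tongs; do not put it down or let go. Touch the toast with nothing but the tongs, and leave the two light slices in the rack and everything else where it is.

Things in the scene. Friction and masses are not known exactly. Their poses are not given: they have to be found in the camera images.
- tongs: Spring tongs, 254 mm long, 26 mm high, 90 g: steel arms, black grip pads, red flat blades. They lie on their edges on the board, so the arms open and close in the horizontal plane. Origin: on the hinge axis at the closed end, at the underside. x runs in the middle plane from the hinge to the blades, y to the left arm, z up the hinge axis. Centre of mass at about x = 90 mm.
- tongs_grip (a point): Middle plane, between the centres of the black pads, half-way up the 26 mm (105 mm from the hinge). Axes as tongs. Each pad is 60 mm long along x. Width over the pads here: 46 mm open, 32 mm closed on a slice. Grip from above across both pads; squeezing 3 mm carries the tongs still open. The spring pushes each pad out with 3 N open, 5 N closed; a grip of 15 to 25 N clamps a slice.
- tongs_jaw (a point): Middle plane, between the centres of the red blades, half-way up (195 mm from the hinge, 90 mm ahead of tongs_grip). Axes as tongs. Each blade is 54 mm long (x), 26 mm high, 4 mm thick. Open at rest the gap between them is 40 mm and they measure 49 mm over their outsides; the gap shrinks 1.9 mm for each mm the pads are squeezed, and springs open when let go.
- tongs_left (a joint): Angle of the tongs' left arm (the right one mirrors it): 0 open at rest, grows as the tongs are squeezed, 0.068 rad when closed on a 14 mm slice, at most 0.085 rad.
- tong_board: Wooden serving board, 300 x 130 x 12 mm, fixed; the tongs lie on it. Origin: centre of its underside, x along its length, z up.
- toast_rack: Fixed toast rack: pale wooden base 112 x 144 mm with six steel wire hoops 84 mm wide. Three slots side by side at y = -44, 0 and +44 mm, each between two hoops. Origin: centre of the underside; x along the slots, z up. The slices stand on the base at z = 20 mm; the hoops end at z = 83 mm, so the top 31 mm of each slice stands clear above them.
- rye_slice: Dark brown slice of rye toast, rigid, 94 mm wide (x), 14 mm thick (y), 94 mm high (z), 35 to 70 g, standing upright in one of the three slots with up to 4 degrees of play to lean. Origin: centre of its lower edge; its x axis lies along the slot, z up.
- rye_slice_mid (a point): Middle of the rye slice, 47 mm above its lower edge. Axes as rye_slice.
- light_slice_1: Golden slice of toast, 94 x 14 x 94 mm, origin and axes as rye_slice, in another slot of the rack; stays there.
- light_slice_2: The other golden slice of toast, same size, origin and axes, in the remaining slot; stays there.
- plate: White round plate, 210 mm across and 20 mm high, fixed on the worktop. Origin: centre of its underside.
- mug: Blue mug, 76 mm across, 90 mm high, loose, at the back of the worktop; stays there. Origin: centre of its underside.
- jam_jar: Red jam jar with a brass lid, 66 mm across, 84 mm high, loose, at the back; stays there. Origin: centre of its underside.
There are look-alikes about, which are no part of the job. Of the things that look like the rye_slice, the smaller one is meant.

How it is judged (in metres and radians):
On the way, in this order (a step that is already met when the one before it is completed fails the run):
1. the tongs are lifted off the board by the gripper (z of tongs in the frame of tong_board above 0.03 m and contact force between tongs and the fingers above 0.5 N), for 0.2 s.
2. the blades stand down on either side of the rye slice, in the gaps (x of tongs_jaw in the frame of rye_slice between -0.05 and 0.05 m and y of tongs_jaw in the frame of rye_slice between -0.015 and 0.015 m and z of tongs_jaw in the frame of rye_slice between 0.05 and 0.098 m and angle between the x axis of tongs and the x axis of rye_slice, either way round below 0.25 rad), for 0.1 s.
3. the rye slice is lifted clear of the rack in the tongs (z of rye_slice in the frame of toast_rack above 0.083 m and contact force between rye_slice and tongs above 0.5 N and contact force between rye_slice and toast_rack below 0.1 N), for 0.2 s.
At the end, for the whole second after the job is handed in: The rye slice hangs still in the gripped tongs, its middle within 80 mm of the plate's centre seen from above and at least 90 mm up, the tongs 70 mm up, neither touching plate or rack. Light slices within 20 mm, mug and jar within 30 mm of their starts (horizontal distance between rye_slice_mid and plate below 0.08 m and height (world z) of rye_slice_mid above 0.09 m and height (world z) of tongs above 0.07 m and contact force between rye_slice and tongs above 0.5 N and contact force between tongs and the fingers above 0.5 N and contact force between each of rye_slice, tongs and plate below 0.05 N and contact force between each of rye_slice, tongs and toast_rack below 0.05 N and contact force between rye_slice and the arm below 0.05 N and linear speed of rye_slice below 0.04 m/s and distance of each of light_slice_1, light_slice_2 from where it was at the start of the episode below 0.02 m and distance of each of mug, jam_jar from where it was at the start of the episode below 0.03 m); the arm keeps its last pose, push and grip.
It fails at once if the robot itself touches a slice of toast (contact force between any of rye_slice, light_slice_1, light_slice_2 and the arm above 0.3 N or contact force between any of rye_slice, light_slice_1, light_slice_2 and the fingers above 0.3 N).
It fails at once if a light slice is pulled out of its place (distance of any of light_slice_1, light_slice_2 from where it was at the start of the episode above 0.03 m).
It fails at once if mug or jam jar is knocked (distance of any of mug, jam_jar from where it was at the start of the episode above 0.04 m).
It also fails if it takes over 54 s, if anything falls off the work surface, if the arm or the gripper's body presses on something with over 40 N, if the wrist force passes 120 N, or if a joint passes its speed limit or range.

## Working session

There is one attempt and no reset: what is moved stays moved. The work goes in short steps, Python scripts to look and compute and a tool call to move; the robot and the scene stay as the last step left them, time stands still between calls to the robot, and variables do not carry over. Pictures are saved under pics/ and viewed, and the job is handed in when it is done.

Besides the shell and the picture viewer there is one more tool, called as a command line: name --argument value ..., lists and objects as JSON in quotes. jog_arm: Moves the arm, as the interface text tells. Its arguments: {"type":"object","properties":{"deltas":{"type":"array","items":{"type":"array"}},"newtons":{"type":"number"}},"required":["deltas"]}

```bash
ls; mkdir -p pics; python3 - <<'E'
from station import env
import cv2,pickle
s=env.read_state();print(s)
for n in("scene","side","wrist"):
    d=env.get_image(n);cv2.imwrite(f"pics/{n}0.png",d["frame"]);pickle.dump(d,open(f"{n}0.pkl","wb"))
    print(n,d["K"].tolist(),d.get("view",d.get("tool_from_camera")).round(3).tolist())
E
```

```text
pics
{'t': 0.0, 'joints': array([-1.29968831,  0.60013518, -0.00252825,  1.60015166,  0.00177609,
        0.94286091, -0.07977648]), 'qvel': array([-0.0007806 ,  0.0001393 , -0.00040482, -0.00205886, -0.00030098,
       -0.00091669, -0.00049535]), 'joint_torque': array([ 7.30661359e-04, -7.65059423e+01,  1.49817724e+00, -2.52330226e+01,
       -5.22982213e-02,  1.71370385e-02,  1.36402841e-04]), 'position': array([246.96550031, 681.1393051 , 231.74510824]), 'orientation': array([-5.43475844e-01, -3.09408544e+00,  2.42948452e-03]), 'wrist_force': array([ 0.33895482, -1.19142784,  0.5530674 ]), 'torque': array([-0.01974504,  0.00074543,  0.01324905]), 'grip_width': 0.9988936892910075}
scene [[474.96455458564424, 0.0, 281.14421493325807], [0.0, 474.96455458564424, 214.537820807389], [0.0, 0.0, 1.0]] [[0.703, -0.711, 0.024, -422.233], [-0.359, -0.384, -0.851, 263.576], [0.614, 0.589, -0.525, 918.709], [0.0, 0.0, 0.0, 1.0]]
side [[499.02253255752936, 0.0, 275.4033131017609], [0.0, 499.02253255752936, 208.61189898154475], [0.0, 0.0, 1.0]] [[1.0, 0.031, -0.0, -580.25], [0.014, -0.454, -0.891, 24.136], [-0.028, 0.89, -0.455, 1334.883], [0.0, 0.0, 0.0, 1.0]]
wrist [[339.7096325503345, 0.0, 283.81179881761193], [0.0, 339.7096325503345, 211.59432158227673], [0.0, 0.0, 1.0]] [[-0.0, -0.967, -0.256, 69.912], [1.0, -0.0, -0.001, -0.092], [0.001, -0.256, 0.967, -152.854], [0.0, 0.0, 0.0, 1.0]]
```

View pics/scene0.png

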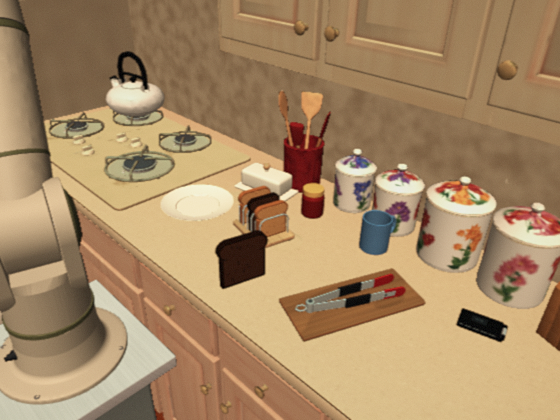

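View pics/side0.png

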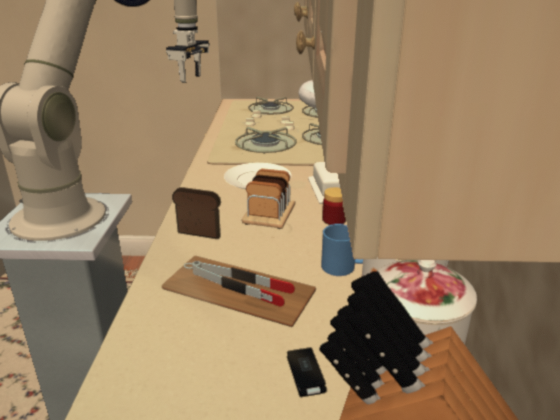

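View pics/wrist0.png

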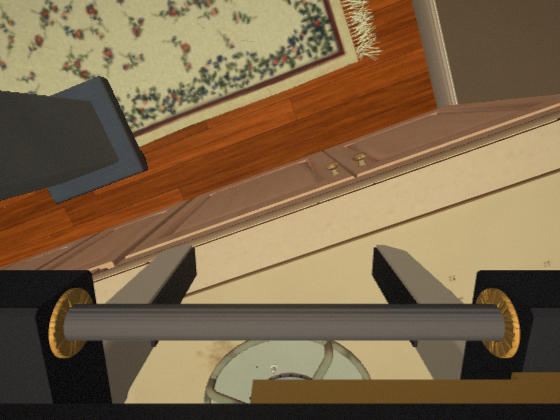

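The scene image shows the tongs on the board at about (350,295) with the hinge at (300,308) and the red blades at (395,287). The rack is at (264,215), the plate at (197,203), the mug at (376,232) and the jar at (313,200). Two things could be the rye slice: the free-standing dark slice at (243,260), and the dark one in the rack's middle slot at about (262,203). I'll measure both and check them in enlarged crops.

```bash
cat > h.py <<'E'
import numpy as np,cv2,pickle
def cloud(d,T=None):
    z=d["range_z"].astype(float);K=d["K"];v,u=np.mgrid[:z.shape[0],:z.shape[1]]
    P=np.stack([(u-K[0,2])/K[0,0]*z,(v-K[1,2])/K[1,1]*z,z,np.ones_like(z)],-1)
    M=np.linalg.inv(d["view"]) if T is None else T
    W=(P@M.T)[...,:3]; W[z==0]=np.nan
    return W
def proj(d,p):
    c=d["view"]@np.r_[p,1];q=d["K"]@(c[:3]/c[2]);return q[:2]
E
python3 - <<'E'
from h import *
d=pickle.load(open("scene0.pkl","rb"));e=pickle.load(open("side0.pkl","rb"))
A=d["frame"][175:295,205:325];B=e["frame"][160:250,165:305]
cv2.imwrite("pics/cA.png",cv2.resize(A,None,fx=5,fy=5,interpolation=2));cv2.imwrite("pics/cB.png",cv2.resize(B,None,fx=5,fy=5,interpolation=2))
cv2.imwrite("pics/cT.png",cv2.resize(d["frame"][265:340,275:430],None,fx=5,fy=5,interpolation=2))
cv2.imwrite("pics/cU.png",cv2.resize(e["frame"][250:325,155:320],None,fx=4.8,fy=4.8,interpolation=2))
W=cloud(d);X=cloud(e)
for n,p in dict(bigslice=(243,260),rye=(262,203),plate=(197,203),mug=(376,232),jar=(313,190),board=(390,310)).items(): print(n,W[p[1],p[0]].round(0))
E
```

```text
bigslice [384. -91.  69.]
rye [555.  27.  98.]
plate [525. 274.   5.]
mug [ 699. -231.   68.]
jar [722.  -1.  85.]
board [ 543. -385.   14.]
```

View pics/cA.png

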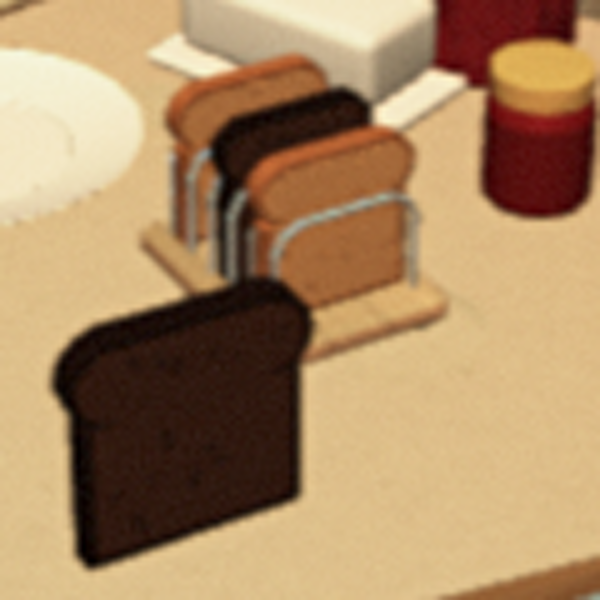

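View pics/cB.png

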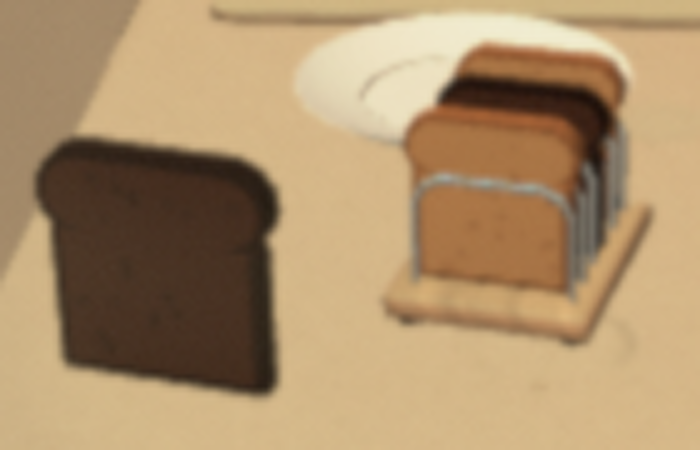

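View pics/cT.png

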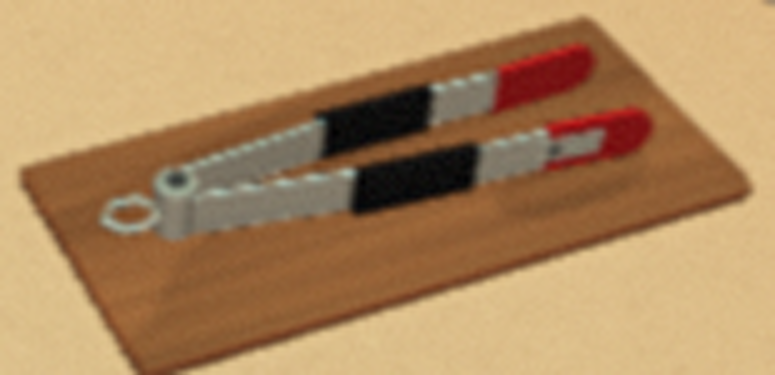

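View pics/cU.png

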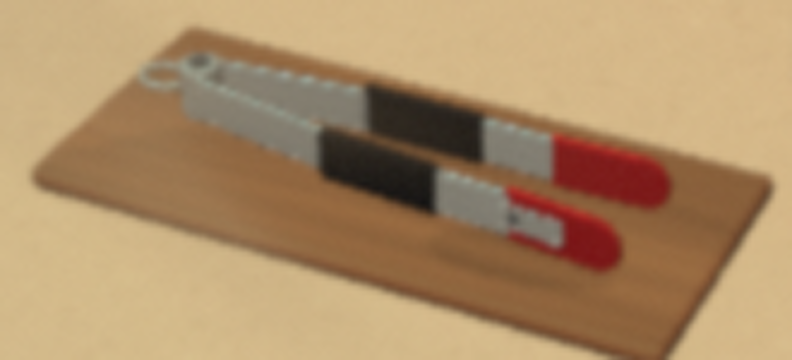

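The crops confirm it. The dark slice in the rack's middle slot (crop A at about (290,140)) is clearly smaller than the free-standing one (190,400), so it is the one meant. Next I'll measure the tongs, slices and plate.

```bash
python3 - <<'E'
from h import *
for n in("scene","side"):
    d=pickle.load(open(n+"0.pkl","rb"));W=cloud(d);f=d["frame"].astype(int);b,g,r=f[...,0],f[...,1],f[...,2]
    x,y,z=W[...,0],W[...,1],W[...,2]
    red=(r>110)&(g<60)&(b<70)&(z>14)&(z<60)&(y<-250)
    k,l,s,c=cv2.connectedComponentsWithStats(red.astype(np.uint8))
    print(n)
    for i in range(1,k):
        if s[i,4]>30:
            P=W[l==i];print(" red",s[i,4],c[i].round(),np.nanmedian(P,0).round(1),np.nanmin(P,0).round(),np.nanmax(P,0).round())
    top=(z>34)&(z<42)&(y<-250)&(x>300)&(x<700)&(y>-480)
    P=W[top];print(" tongs top",len(P),P.mean(0).round(1)); 
    (vx,vy,x0,y0)=cv2.fitLine(P[:,:2].astype(np.float32),cv2.DIST_L2,0,.01,.01).ravel();print(" ang",np.degrees(np.arctan2(vy,vx)))
    a=np.argsort(P[:,0]);print(P[a[:3]].round(),P[a[-3:]].round())
    reg=(x>480)&(x<640)&(y>-60)&(y<110)
    for nm,m in(("dark",reg&(z>105)&(r<75)),("light",reg&(z>109)&(r>90))):
        k,l,s,c=cv2.connectedComponentsWithStats(m.astype(np.uint8))
        for i in range(1,k):
            if s[i,4]>30:
                P=W[l==i];zt=np.nanpercentile(P[:,2],95);T=P[P[:,2]>zt-4]
                L=cv2.fitLine(T[:,:2].astype(np.float32),cv2.DIST_HUBER,0,.01,.01).ravel()
                print(nm,s[i,4],c[i].round(),"ztop",zt.round(1),"mean",T.mean(0).round(1),"ang",np.degrees(np.arctan2(L[1],L[0])).round(1),P.min(0).round(),P.max(0).round())
    pl=(z>6)&(z<30)&(x>350)&(x<700)&(y>150)&(y<400)&(r>190)&(b>150)
    P=W[pl];print("plate",len(P),P.min(0).round(),P.max(0).round(),cv2.minEnclosingCircle(P[:,:2].astype(np.float32)))
    base=reg&(z>10)&(z<24)&(r>130);P=W[base];print("base",len(P),cv2.minAreaRect(P[:,:2].astype(np.float32)))
    bs=(x>320)&(x<450)&(y<-40)&(y>-140)&(z>20);P=W[bs];print("big",P.min(0).round(),P.max(0).round())
E
```

```text
scene
 red 167 [383. 280.] [ 602.8 -325.6   28.1] [ 577. -336.   14.] [ 628. -301.   42.]
 red 125 [396. 291.] [ 588.8 -369.2   29.4] [ 563. -379.   14.] [ 607. -354.   40.]
 tongs top 453 [ 510.2 -309.2   36.9]
 ang -25.60125
[[ 408. -268.   36.]
 [ 410. -264.   38.]
 [ 410. -266.   36.]] [[ 621. -332.   34.]
 [ 622. -334.   38.]
 [ 623. -336.   36.]]
dark 160 [262. 198.] ztop 115.4 mean [561.3  29.3 113.7] ang -16.1 [516.  15. 105.] [600.  45. 117.]
light 121 [300.  26.] ztop 537.0 mean [625.1 -13.8 535.5] ang -82.0 [618. -29. 514.] [640.   3. 538.]
light 117 [254. 190.] ztop 116.0 mean [569.1  72.4 114.3] ang -14.2 [528.  60. 109.] [610.  88. 117.]
light 140 [271. 205.] ztop 116.4 mean [550.1 -12.6 114.6] ang -14.9 [508. -29. 109.] [591.   1. 118.]
plate 1621 [413. 155.   6.] [699. 367.  25.] ((556.0146484375, 251.28746032714844), 143.67410278320312)
base 377 ((557.6170654296875, 28.426193237304688), (90.68391418457031, 165.98890686035156), 4.851381778717041)
big [ 328. -106.   20.] [447. -58. 127.]
side
 red 228 [282. 286.] [ 604.1 -325.8   26.6] [ 579. -338.   14.] [ 629. -315. 
[... 233 characters left out ...]
622. -336.   36.]
 [ 624. -333.   36.]]
dark 126 [270. 178.] ztop 114.9 mean [563.8  27.1 113.4] ang -13.7 [524.  11. 105.] [605.  37. 116.]
light 36 [296.   7.] ztop 537.1 mean [627.2 -20.3 535.2] ang -89.7 [621. -29. 511.] [631.  -7. 537.]
light 105 [273. 171.] ztop 115.4 mean [573.7  71.7 113.5] ang -11.3 [532.  58. 109.] [612.  94. 116.]
light 118 [264. 184.] ztop 115.1 mean [550.3 -12.  113.5] ang -13.2 [511. -29. 109.] [590.   3. 116.]
plate 716 [413. 157.   6.] [700. 397.  23.] ((569.162353515625, 251.5316925048828), 159.389892578125)
base 513 ((563.4623413085938, 27.683456420898438), (146.46498107910156, 111.06682586669922), 75.51364135742188)
big [ 331. -107.   20.] [450. -61. 126.]
```

```bash
cat >> h.py <<'E'
from scipy.spatial.transform import Rotation as R
def plan(s,target,yaw_axis_deg):
    # tool x axis in world heading yaw_axis_deg (choose nearest of half turns); returns tool-frame shift (m) and turn
    M=R.from_rotvec(s["orientation"]).as_matrix()
    h=np.degrees(np.arctan2(M[1,0],M[0,0]))
    sh=M.T@(np.array(target)-s["position"])/1000
    # tool z down -> positive turn about z decreases heading
    dt=[(h-yaw_axis_deg-k+180)%360-180 for k in(0,180)]
    return h,sh,np.radians(dt)
E
python3 - <<'E'
from h import *
from station import env
s=env.read_state();print(R.from_rotvec(s["orientation"]).as_matrix().round(3))
for t in([500,300,232],[480,-300,260],):
    h,sh,dt=plan(s,t,-25);print(h,sh.round(3),dt.round(3))
E
```

```text
[[-0.94   0.341 -0.   ]
 [ 0.341  0.94  -0.001]
 [-0.    -0.001 -1.   ]]
160.07407675085685 [-0.368 -0.272  0.   ] [-3.053  0.089]
160.07407675085685 [-0.553 -0.843 -0.027] [-3.053  0.089]
```

jog_arm --deltas '[[0,[-0.026,-0.04,-0.001],0],[0,[-0.052,-0.08,-0.003],0],[0,[-0.078,-0.12,-0.004],0],[0,[-0.104,-0.16,-0.005],0],[0,[-0.13,-0.2,-0.006],0]]' --newtons 10

```text
t: 0.65
position: [301.3, 447.2, 238.5]
orientation: [0.543, 3.094, -0.0]
wrist_force: [0.1, -0.1, 0.8]
grip_width: 0.998
```

jog_arm --deltas '[[0,[-0.026,-0.04,-0.001],0],[0,[-0.052,-0.08,-0.003],0],[0,[-0.078,-0.12,-0.004],0],[0,[-0.104,-0.16,-0.005],0],[0,[-0.13,-0.2,-0.006],0]]'

```text
t: 1.15
position: [355.3, 215.1, 244.8]
orientation: [0.543, 3.094, 0.0]
wrist_force: [0.7, -0.1, 0.1]
grip_width: 1.002
```

jog_arm --deltas '[[0,[-0.026,-0.04,-0.001],0],[0,[-0.052,-0.08,-0.003],0],[0,[-0.078,-0.12,-0.004],0],[0,[-0.104,-0.16,-0.005],0],[0,[-0.13,-0.2,-0.006],0]]'

```text
t: 1.65
position: [409.3, -17.3, 250.9]
orientation: [0.543, 3.094, 0.0]
wrist_force: [1.7, 0.6, 0.6]
grip_width: 1.001
```

jog_arm --deltas '[[0,[-0.026,-0.04,-0.001],0],[0,[-0.052,-0.08,-0.003],0.03],[0,[-0.078,-0.12,-0.004],0.05],[0,[-0.104,-0.16,-0.005],0.07],[0,[-0.13,-0.2,-0.006],0.09]]'

```text
t: 2.15
position: [463.4, -249.7, 256.7]
orientation: [0.683, 3.066, 0.0]
wrist_force: [0.9, -0.2, -0.5]
grip_width: 1.0
```

```bash
cat >> h.py <<'E'
def wcloud(s,d):
    T=np.eye(4);T[:3,:3]=R.from_rotvec(s["orientation"]).as_matrix();T[:3,3]=s["position"]
    return T@d["tool_from_camera"]
E
python3 - <<'E'
from h import *
from station import env
s=env.read_state();d=env.get_image("wrist");pickle.dump((s,d),open("w1.pkl","wb"));cv2.imwrite("pics/w1.png",d["frame"])
E
```

```text
(no output)
```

View pics/w1.png

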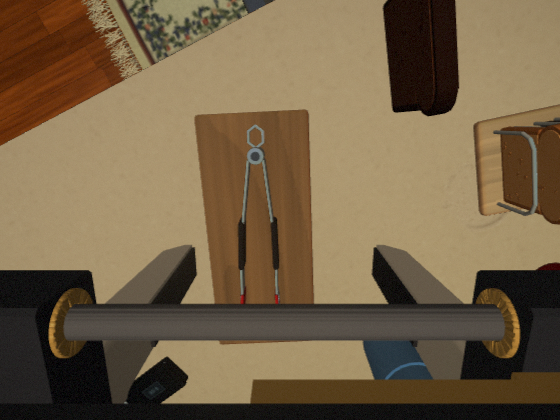

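The wrist view shows the tongs from above. The hinge is at (255,156), the black pads run at columns 241 and 275 over rows 220–268, and the blades start at row 295, partly hidden by the gripper bar.

```bash
python3 - <<'E'
from h import *
s,d=pickle.load(open("w1.pkl","rb"));T=wcloud(s,d);W=cloud(d,T)
cv2.imwrite("pics/w1c.png",cv2.resize(d["frame"][110:310,190:320],None,fx=4,fy=3,interpolation=2)[:600])
# ray-plane at z=38 for top points
def rp(u,v,z):
    K=d["K"];r=T[:3,:3]@np.array([(u-K[0,2])/K[0,0],(v-K[1,2])/K[1,1],1]);o=T[:3,3];return (o+r*(z-o[2])/r[2]).round(1)
print("hinge",rp(255,156,38),W[156,255],"cam",T[:3,3])
f=d["frame"];g=f.max(2)
for v in(225,235,245,255,262):
    row=g[v,225:292];dk=np.where(row<60)[0]+225;print(v,dk.min(),dk.max(),rp(dk.min(),v,38),rp(dk.max(),v,38),rp((dk.min()+dk.max())/2,v,38))
for v in (215,220,268,272): print(v,rp(258,v,38))
m=(W[...,2]>34)&(W[...,2]<43);m[:110]=0;m[290:]=0;m[:,:195]=0;m[:,310:]=0
P=W[m];print(len(P),P[:,2].mean(),cv2.fitLine(P[:,:2].astype(np.float32),cv2.DIST_L2,0,.01,.01).ravel())
E
```

```text
hinge [ 419.2 -263.8   38. ] [ 419.18865379 -263.73822024   38.49432723] cam [ 400.05831896 -220.02793358  409.54009102]
225 238 276 [ 481.  -316.2   38. ] [ 499.5 -276.8   38. ] [ 490.3 -296.5   38. ]
235 239 277 [ 492.3 -320.6   38. ] [ 510.9 -281.    38. ] [ 501.6 -300.8   38. ]
245 239 277 [ 503.2 -326.2   38. ] [ 521.9 -286.2   38. ] [ 512.5 -306.2   38. ]
255 239 278 [ 514.2 -331.9   38. ] [ 533.6 -290.5   38. ] [ 523.9 -311.2   38. ]
262 239 278 [ 522.1 -335.9   38. ] [ 541.6 -294.3   38. ] [ 531.9 -315.1   38. ]
215 [ 480.1 -290.2   38. ]
220 [ 485.4 -292.8   38. ]
268 [ 538.5 -319.    38. ]
272 [ 543.1 -321.3   38. ]
1255 37.54097835670305 [ 9.0516877e-01 -4.2505237e-01  4.8230524e+02 -2.9337253e+02]
```

View pics/w1c.png

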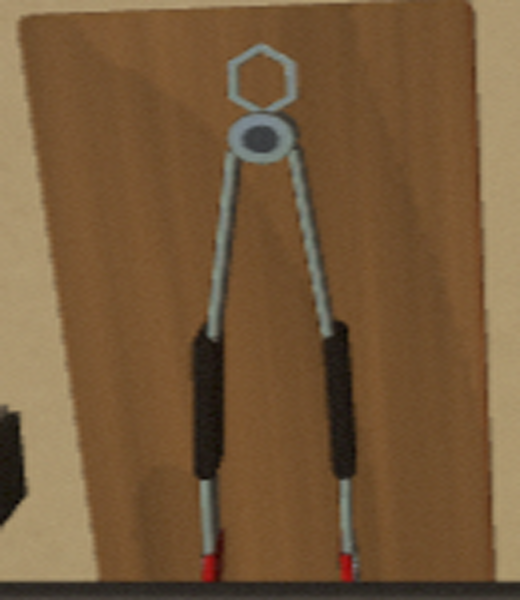

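```bash
python3 - <<'E'
from h import *
from station import env
s=env.read_state()
h,sh,dt=plan(s,[514.5,-307.8,100],-24.8);print(h,sh.round(4),dt.round(4))
E
```

```text
154.46956809164757 [-0.0659 -0.0232  0.1577] [ 3.1288 -0.0127]
```

jog_arm --deltas '[[0.1,[-0.02,-0.007,0.035],-0.013],[0.15,[-0.04,-0.014,0.075],-0.013],[0.2,[-0.066,-0.023,0.115],-0.013],[0.2,[-0.066,-0.023,0.155],-0.013],[0.2,[-0.066,-0.023,0.158],-0.013]]'

```text
t: 2.7
position: [511.1, -295.3, 94.2]
orientation: [-0.661, -3.064, -0.003]
wrist_force: [-0.6, 0.3, -0.6]
grip_width: 0.802
```

```bash
python3 - <<'E'
from h import *
from station import env
s=env.read_state()
h,sh,dt=plan(s,[514.5,-307.8,29],-24.8);print(s["position"],h,sh.round(4),dt.round(4))
d=env.get_image("wrist");pickle.dump((s,d),open("w2.pkl","wb"));cv2.imwrite("pics/w2.png",d["frame"])
E
```

```text
[ 511.12124797 -295.30238142   94.15295404] 155.6484716431318 [-0.0087 -0.01    0.0651] [-3.1338  0.0078]
```

View pics/w2.png

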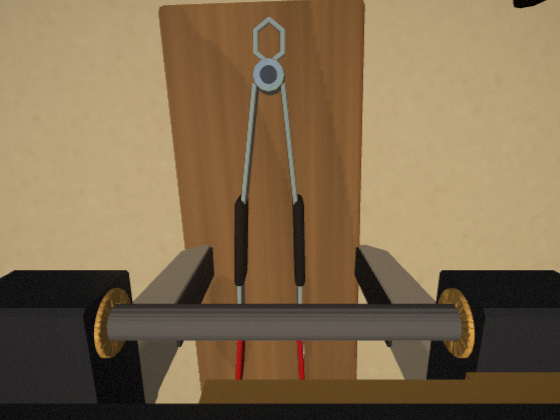

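The tongs are now centred below the open fingers, with the hinge at (268,74) and the pads at columns 241 and 299. I'll read the settled pose before descending.

```bash
python3 - <<'E'
from h import *
from station import env
s=env.read_state()
h,sh,dt=plan(s,[514.5,-307.8,60],-24.8);print(s["t"],s["position"],s["qvel"].round(3),h,sh.round(4),dt.round(4))
s0,d=pickle.load(open("w2.pkl","rb"));T=wcloud(s0,d);print(T[:3,3])
K=d["K"]
for u,v in((268,74),(269.5,210),(269.5,245),(269.5,280)):
    r=T[:3,:3]@np.array([(u-K[0,2])/K[0,0],(v-K[1,2])/K[1,1],1]);o=T[:3,3];print((o+r*(38-o[2])/r[2]).round(1))
E
```

```text
2.75 [ 511.61679371 -295.51455223   96.2572588 ] [-0.013 -0.069  0.021 -0.025  0.008  0.035 -0.008] 155.65414457563753 [-0.0079 -0.01    0.0362] [-3.1337  0.0079]
[ 448.4925956  -267.00312246  247.55192666]
[ 418.9 -263.8   38. ]
[ 492.6 -297.1   38. ]
[ 514.  -307.1   38. ]
[ 536.5 -317.6   38. ]
```

jog_arm --deltas '[[0.2,[-0.008,-0.01,0.0],0.005],[0.2,[-0.008,-0.01,0.012],0.005],[0.2,[-0.008,-0.01,0.024],0.005],[0.2,[-0.008,-0.01,0.036],0.005],[0.2,[-0.008,-0.01,0.036],0.005]]'

```text
t: 3.25
position: [515.8, -308.1, 61.2]
orientation: [-0.669, -3.067, -0.001]
wrist_force: [-0.3, 0.7, 0.7]
grip_width: 0.801
```

```bash
python3 - <<'E'
from h import *
from station import env
s=env.read_state()
h,sh,dt=plan(s,[514.5,-307.5,29],-24.6);print(s["t"],s["position"],h,sh.round(4),dt.round(4))
E
```

```text
3.25 [ 515.79741327 -308.13115295   61.21277949] 155.39902484848284 [0.0014 0.     0.0322] [ 3.1416 -0.    ]
```

jog_arm --deltas '[[0.2,[0,0,0.01],0],[0.2,[0,0,0.02],0],[0.25,[0,0,0.029],0],[0.35,[0,0,0.031],0],[0.45,[0,0,0.031],0]]' --newtons 12

```text
t: 3.75
position: [516.2, -308.8, 31.0]
orientation: [-0.67, -3.068, -0.0]
wrist_force: [-0.2, -0.2, -0.1]
grip_width: 0.628
```

jog_arm --deltas '[[0.5,[0,0,0],0],[0.525,[0,0,0],0],[0.54,[0,0,0],0],[0.545,[0,0,0],0],[0.545,[0,0,0],0]]'

```text
t: 4.25
position: [516.6, -309.1, 31.9]
orientation: [0.67, 3.069, -0.0]
wrist_force: [-0.7, -0.2, 0.9]
grip_width: 0.454
```

```bash
python3 - <<'E'
from h import *
from station import env
s=env.read_state();print(s["position"],s["wrist_force"],s["grip_width"]*93)
d=env.get_image("wrist");cv2.imwrite("pics/w3.png",d["frame"])
E
```

```text
[ 516.63618694 -309.10510566   31.87601168] [-0.71659377 -0.20158642  0.89495562] 42.195863514762515
```

View pics/w3.png

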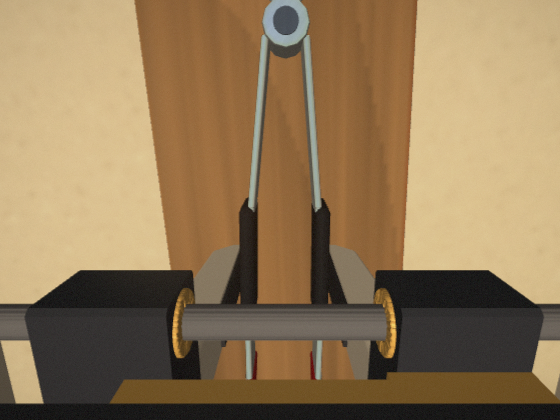

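The fingers sit symmetrically on both pads at 42 mm opening, with the hinge at (286,20). Lifting.

jog_arm --deltas '[[0.545,[0,0,-0.01],0],[0.545,[0,0,-0.025],0],[0.545,[0,0,-0.045],0],[0.545,[0,0,-0.065],0],[0.545,[0,0,-0.085],0]]'

```text
t: 4.8
position: [516.5, -309.0, 118.7]
orientation: [0.67, 3.069, -0.0]
wrist_force: [0.2, 0.2, -0.8]
grip_width: 0.457
```

jog_arm --deltas '[[0.545,[0,0,-0.02],0],[0.545,[0,0,-0.04],0],[0.545,[0,0,-0.06],0],[0.545,[0,0,-0.075],0],[0.545,[0,0,-0.085],0]]'

```text
t: 5.3
position: [516.7, -309.1, 204.1]
orientation: [0.67, 3.067, -0.001]
wrist_force: [-1.0, -0.6, -1.7]
grip_width: 0.46
```

```bash
python3 - <<'E'
from h import *
from station import env
s=env.read_state();print(s["t"],s["position"],s["wrist_force"],s["grip_width"]*93)
for n in("scene","side","wrist"):
    s=env.read_state();d=env.get_image(n);pickle.dump((s,d),open(n+"4.pkl","wb"));cv2.imwrite(f"pics/{n}4.png",d["frame"])
E
```

```text
5.3 [ 516.70604652 -309.07903889  204.119217  ] [-1.01558346 -0.62718466 -1.70382359] 42.74513659937899
```

View pics/side4.png

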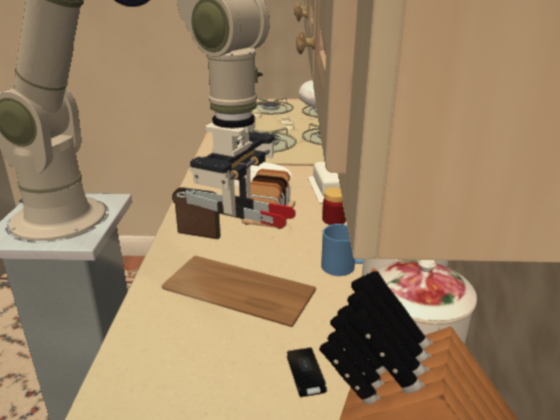

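View pics/scene4.png

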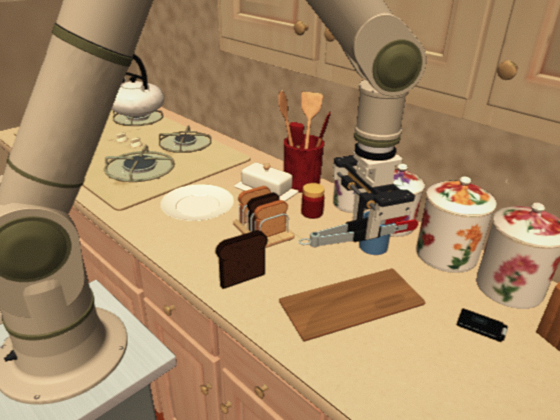

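View pics/wrist4.png

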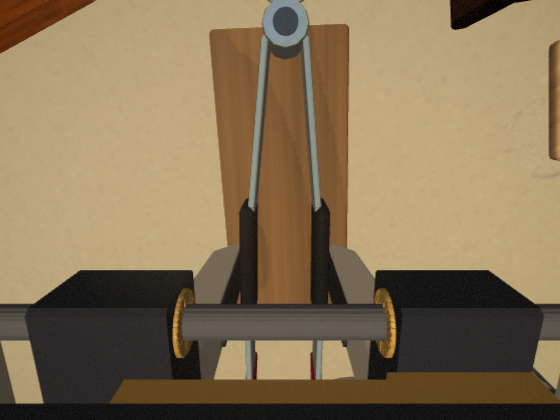

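The tongs are held level and still open at 42.7 mm. The rack view is clear, so next I'll go to a waypoint beside the rack and measure the slices from above with the wrist camera.

```bash
python3 - <<'E'
from h import *
from station import env
s=env.read_state()
h,sh,dt=plan(s,[540,-120,210],-14.2);print(s["position"],h,sh.round(4),dt.round(4))
for n in("scene","side"):
    _,d=pickle.load(open(n+"4.pkl","rb"));W=cloud(d);f=d["frame"].astype(int);b,g,r=f[...,0],f[...,1],f[...,2]
    x,y,z=W[...,0],W[...,1],W[...,2]
    red=(r>100)&(g<60)&(b<70)&(z>150)&(z<230)&(y<-250)&(x<660)
    P=W[red];print(len(P),P.min(0).round(),P.max(0).round(),np.median(P,0).round(1))
E
```

```text
[ 516.66549978 -308.93826056  202.53058474] 155.38062881493542 [ 0.0575  0.1815 -0.0075] [ 2.9597 -0.1819]
235 [ 562. -376.  186.] [ 625. -319.  213.] [ 592.9 -358.6  196.2]
439 [ 565. -377.  186.] [ 626. -318.  214.] [ 597.6 -337.6  202.6]
```

jog_arm --deltas '[[0.545,[0.012,0.036,-0.001],-0.04],[0.545,[0.024,0.072,-0.003],-0.08],[0.545,[0.036,0.11,-0.005],-0.12],[0.545,[0.048,0.15,-0.007],-0.16],[0.545,[0.058,0.182,-0.007],-0.182]]'

```text
t: 5.95
position: [539.4, -116.9, 208.0]
orientation: [-0.384, -3.117, -0.001]
wrist_force: [0.8, 0.7, -1.1]
grip_width: 0.454
```

jog_arm --deltas '[[0.545,[0,0,0],0],[0.545,[0,0,0],0]]'

```text
t: 6.15
position: [539.3, -118.7, 208.0]
orientation: [-0.386, -3.117, 0.0]
wrist_force: [0.7, -1.1, -0.7]
grip_width: 0.456
```

```bash
python3 - <<'E'
from h import *
from station import env
s=env.read_state();d=env.get_image("wrist");pickle.dump((s,d),open("w5.pkl","wb"));cv2.imwrite("pics/w5.png",d["frame"])
print(s["position"])
W=cloud(d,wcloud(s,d));f=d["frame"].astype(int);r=f[...,2];x,y,z=W[...,0],W[...,1],W[...,2]
reg=(x>470)&(x<650)&(y>-60)&(y<120)&(z>104)&(z<125)
k,l,st,c=cv2.connectedComponentsWithStats(reg.astype(np.uint8))
for i in range(1,k):
    if st[i,4]>100:
        P=W[l==i];T=P[P[:,2]>np.percentile(P[:,2],95)-4];print(st[i],T.mean(0).round(1),f[l==i].mean(0).round(),cv2.minAreaRect(T[:,:2].astype(np.float32)))
E
```

```text
[ 539.32492663 -118.70436008  208.00477606]
[ 520  133   40  117 3042] [570.   73.2 114.2] [ 39.  87. 150.] ((570.6244506835938, 73.85185241699219), (15.278355598449707, 78.9284439086914), 77.68119049072266)
[ 411  135   31  116 2625] [548.4 -11.2 114.3] [ 44.  97. 168.] ((550.3777465820312, -11.34737777709961), (14.272181510925293, 79.67071533203125), 76.80773162841797)
[ 465  138   39  116 2866] [561.5  31.1 114.2] [10. 19. 37.] ((563.0867919921875, 31.153743743896484), (15.078166961669922, 79.3300552368164), 77.24404907226562)
```

View pics/w5.png

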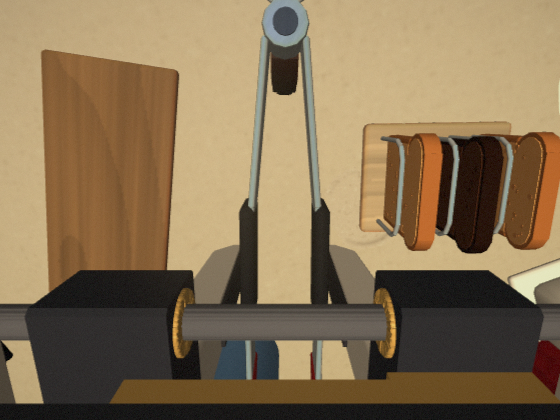

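The wrist view shows the rack at right, with light slices at columns 422 and 535 and the rye at column 478. The rye's top centre is (562.5, 31.1) mm, its heading is −12.9°, and the slots are evenly spaced. Now I'll move over it, still high.

```bash
python3 - <<'E'
from h import *
from station import env
s=env.read_state()
h,sh,dt=plan(s,[476.8,50.9,208],-13);print(s["position"],h,sh.round(4),dt.round(4))
E
```

```text
[ 539.19652645 -119.88777018  208.11874538] 165.7860061129854 [1.024e-01 1.502e-01 1.000e-04] [ 3.1204 -0.0212]
```

jog_arm --deltas '[[0.545,[0.022,0.032,0],-0.01],[0.545,[0.046,0.066,0],-0.021],[0.545,[0.07,0.1,0],-0.021],[0.545,[0.09,0.132,0],-0.021],[0.545,[0.102,0.15,0],-0.021]]'

```text
t: 6.7
position: [476.6, 52.0, 208.4]
orientation: [-0.356, -3.121, -0.0]
wrist_force: [0.4, -0.3, -1.2]
grip_width: 0.455
```

jog_arm --deltas '[[0.545,[0,0,0],0],[0.545,[0,0,0],0],[0.545,[0,0,0],0]]'

```text
t: 7.0
position: [478.0, 49.3, 208.6]
orientation: [0.36, 3.121, -0.001]
wrist_force: [-0.4, -1.0, -1.7]
grip_width: 0.459
```

```bash
python3 - <<'E'
from h import *
from station import env
s=env.read_state()
h,sh,dt=plan(s,[476.8,50.9,208],-13);print(s["position"],h,sh.round(4),dt.round(4),s["grip_width"]*93)
for n in("scene","side"):
    d=env.get_image(n);pickle.dump((s,d),open(n+"6.pkl","wb"));cv2.imwrite(f"pics/{n}6.png",d["frame"])
    W=cloud(d);f=d["frame"].astype(int);b,g,r=f[...,0],f[...,1],f[...,2]
    x,y,z=W[...,0],W[...,1],W[...,2]
    red=(r>90)&(g<60)&(b<70)&(z>150)&(z<240)&(y>-60)&(y<110)&(x<660)
    k,l,st,c=cv2.connectedComponentsWithStats(red.astype(np.uint8))
    for i in range(1,k):
        if st[i,4]>20:
            P=W[l==i];print(n,st[i],P.min(0).round(),P.max(0).round(),np.median(P,0).round(1))
E
```

```text
[478.02311516  49.28269934 208.60282455] 166.84739057036583 [0.0016 0.0013 0.0006] [ 3.1389e+00 -2.7000e-03] 42.67643518239928
scene [251 157  26  17 215] [531.  -1. 192.] [590.  52. 218.] [562.1  39.7 207.3]
side [257 137  23  15 226] [534.  -1. 190.] [588.  53. 217.] [565.   13.4 207.3]
```

View pics/scene6.png

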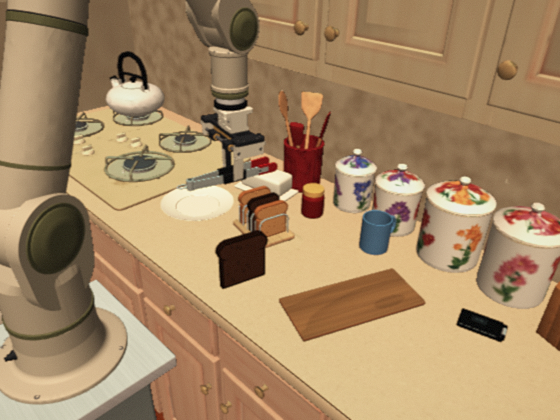

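View pics/side6.png

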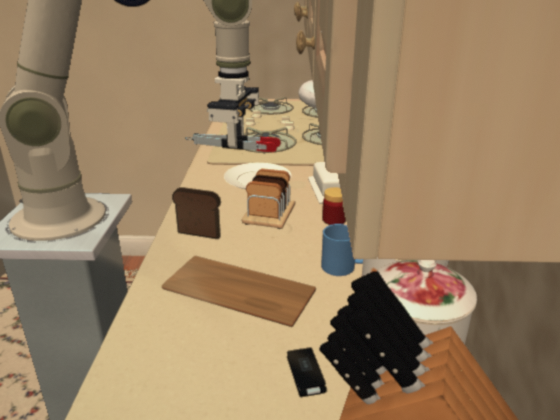

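```bash
python3 - <<'E'
from h import *
a=np.radians(-13);ax=np.array([np.cos(a),np.sin(a)]);pp=np.array([-ax[1],ax[0]])
for n in("scene","side"):
    s,d=pickle.load(open(n+"6.pkl","rb"));W=cloud(d);f=d["frame"].astype(int);b,g,r=f[...,0],f[...,1],f[...,2]
    x,y,z=W[...,0],W[...,1],W[...,2]
    red=(r>90)&(g<60)&(b<70)&(z>150)&(z<240)&(y>-60)&(y<110)&(x<660)
    P=W[red]; q=P[:,:2]-[562.5,31.1]; L=q@pp; A=q@ax
    for m in(L>0,L<0): print(n,m.sum(),"lat",np.percentile(L[m],[5,25,50,75,95]).round(1),"ax",np.percentile(A[m],[2,98]).round(1),"z",np.percentile(P[m,2],[3,97]).round(1))
    if n=="scene": cv2.imwrite("pics/s6c.png",cv2.resize(d["frame"][140:250,170:330],None,fx=5,fy=5,interpolation=2))
E
```

```text
scene 113 lat [10.3 12.7 13.8 15.  17.5] ax [-26.5  22.5] z [197.9 215.6]
scene 102 lat [-26.5 -24.5 -23.  -21.6 -19.1] ax [-23.5  20.9] z [193.5 216. ]
side 101 lat [11.2 13.1 14.8 16.3 18.8] ax [-24.1  23.1] z [196.9 215.2]
side 125 lat [-25.9 -23.8 -22.3 -21.  -18.4] ax [-21.2  24.2] z [191.5 215.9]
```

View pics/s6c.png

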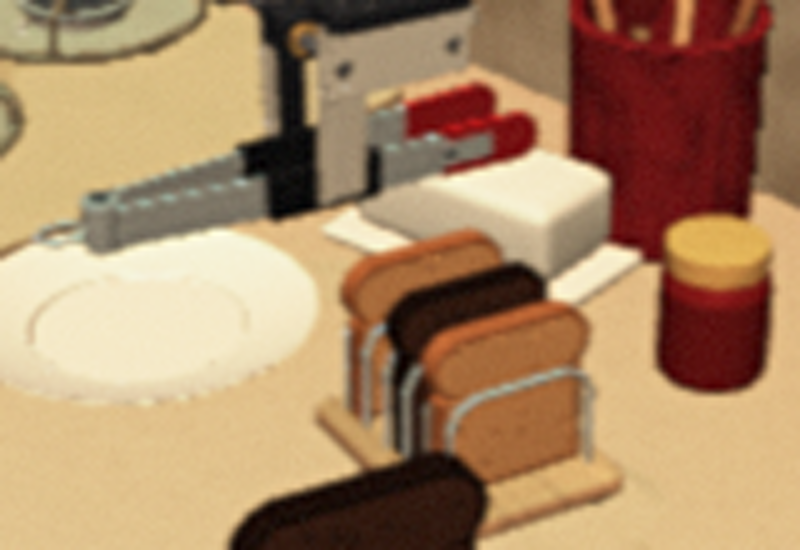

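In the crop the blades sit straddled above the rack. The left inner face is at about +14 mm and the right outer face at about −23 mm from the rye's midline, so a shift of about 1.5 mm to the left centres them. Descending to just above the toast first.

jog_arm --deltas '[[0.545,[0.001,0.0015,0.01],-0.002],[0.545,[0.001,0.0015,0.025],-0.002],[0.545,[0.001,0.0015,0.045],-0.002],[0.545,[0.001,0.0015,0.06],-0.002],[0.545,[0.001,0.0015,0.066],-0.002]]'

```text
t: 7.6
position: [476.2, 52.3, 140.9]
orientation: [-0.353, -3.12, 0.001]
wrist_force: [-0.0, 0.9, -1.4]
grip_width: 0.458
```

jog_arm --deltas '[[0.545,[0,0,0],0],[0.545,[0,0,0],0]]'

```text
t: 7.8
position: [477.1, 52.6, 142.8]
orientation: [0.353, 3.122, -0.0]
wrist_force: [0.2, -0.2, -0.9]
grip_width: 0.455
```

```bash
cat > chk.py <<'E'
from h import *
from station import env
import sys
tag=sys.argv[1]
s=env.read_state()
h,sh,dt=plan(s,[476.8,50.9,105],-13);print(s["t"],s["position"],sh.round(4),dt.round(4),s["grip_width"]*93,s["wrist_force"])
a=np.radians(-13);ax=np.array([np.cos(a),np.sin(a)]);pp=np.array([-ax[1],ax[0]])
crops=[]
for n,c in(("scene",(130,250,190,330)),("side",(110,230,190,330))):
    d=env.get_image(n);W=cloud(d);f=d["frame"].astype(int);b,g,r=f[...,0],f[...,1],f[...,2]
    x,y,z=W[...,0],W[...,1],W[...,2]
    red=(r>90)&(g<60)&(b<70)&(z>70)&(z<240)&(y>-60)&(y<110)&(x<660)
    P=W[red]; q=P[:,:2]-[562.5,31.1]; L=q@pp; A=q@ax
    for m in(L>0,L<0):
        if m.sum()>3: print(n,m.sum(),"lat",np.percentile(L[m],[5,50,95]).round(1),"ax",np.percentile(A[m],[2,98]).round(1),"z",np.percentile(P[m,2],[3,97]).round(1))
    cv2.imwrite("pics/%s_%s.png"%(n,tag),cv2.resize(d["frame"][c[0]:c[1],c[2]:c[3]],None,fx=5,fy=5,interpolation=2))
E
python3 chk.py 7
```

```text
7.8 [477.07609862  52.58124846 142.7681443 ] [-0.0001 -0.0017  0.0378] [-3.1398e+00  1.8000e-03] 42.285463426999435 [ 0.19091055 -0.21828138 -0.89755437]
scene 121 lat [14.5 17.6 20.6] ax [-29.1  19.5] z [130.  149.6]
scene 117 lat [-22.9 -19.6  -6.6] ax [-29.8  21. ] z [ 92.5 150.6]
side 87 lat [14.7 18.2 21.4] ax [-25.1  22.4] z [132.6 148. ]
side 130 lat [-23.4 -19.3 -12.9] ax [-23.5  25.2] z [100.7 150.7]
```

View pics/scene_7.png

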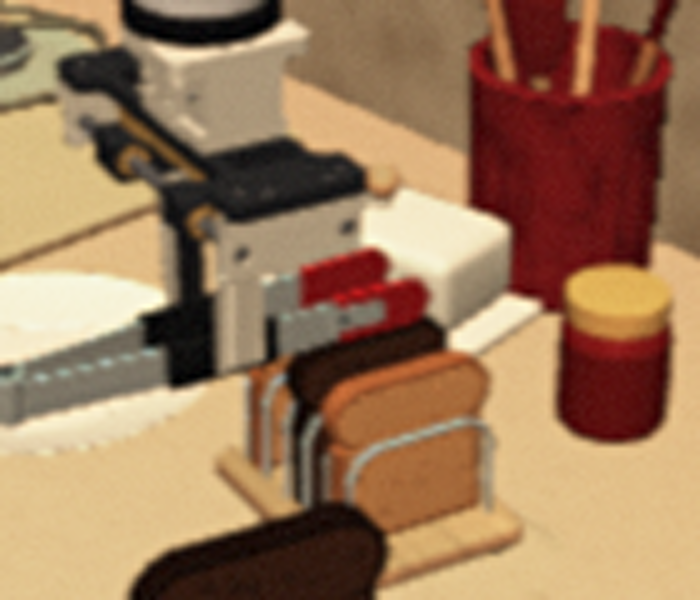

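View pics/side_7.png

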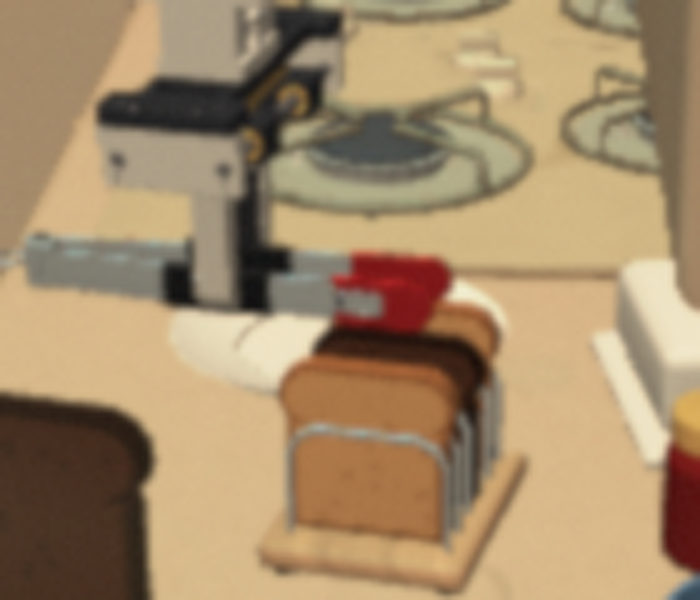

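Blades at +18/−19.5 mm, just above the slices. Back 1 mm, then lower.

jog_arm --deltas '[[0.545,[0,-0.001,0.004],0],[0.545,[0,-0.001,0.012],0],[0.545,[0,-0.001,0.021],0],[0.545,[0,-0.001,0.03],0],[0.545,[0,-0.001,0.037],0]]'

```text
t: 8.4
position: [476.4, 51.8, 104.5]
orientation: [-0.352, -3.121, 0.0]
wrist_force: [0.7, 0.5, -0.7]
grip_width: 0.456
```

jog_arm --deltas '[[0.545,[0,0,0],0],[0.545,[0,0,0],0],[0.545,[0,0,0],0]]'

```text
t: 8.7
position: [476.8, 51.8, 105.8]
orientation: [0.353, 3.122, 0.0]
wrist_force: [0.3, 0.4, -0.4]
grip_width: 0.457
```

```bash
python3 chk.py 8
```

```text
8.7 [476.80034994  51.77653391 105.767981  ] [-0.0002 -0.0009  0.0008] [-3.1396e+00  2.0000e-03] 42.45864088694542 [ 0.34256064  0.40360441 -0.3637178 ]
scene 12 lat [14.2 16.4 19.3] ax [-18.9  23.1] z [107.2 114.8]
scene 73 lat [-23.9 -19.9  -5.2] ax [-47.1  29.9] z [ 94.  114.7]
side 20 lat [ 6.9 15.4 19.7] ax [-24.2  19.9] z [109.1 114.4]
side 62 lat [-23.  -17.9  -2.9] ax [-26.9  23. ] z [106.  113.3]
```

View pics/scene_8.png

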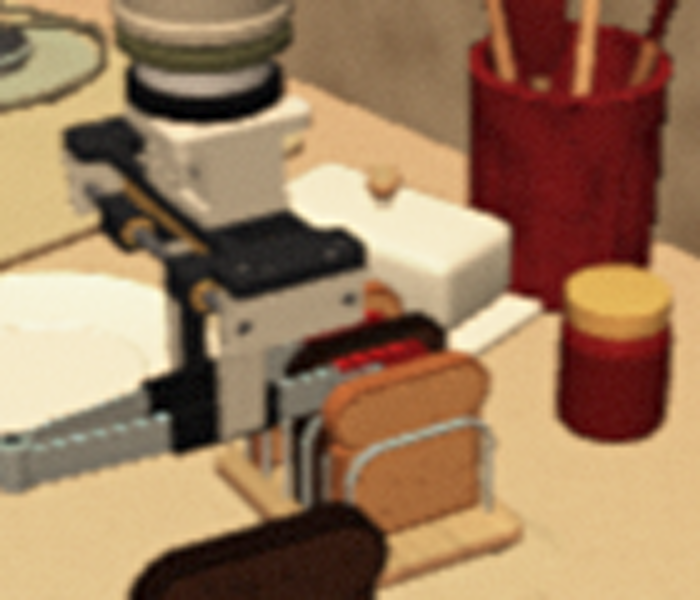

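View pics/side_8.png

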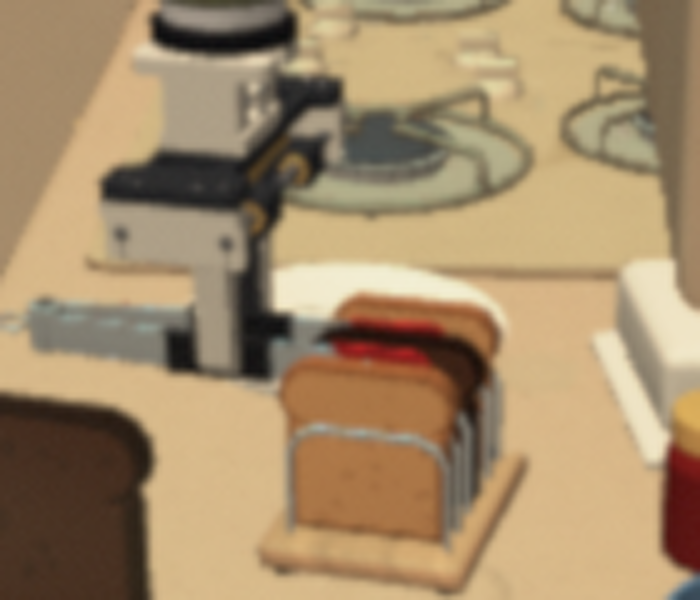

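The red blades now stand on either side of the dark slice, in both gaps (scene crop at (380,355) and (370,318)). Closing on it.

jog_arm --deltas '[[0.57,[0,0,0],0],[0.6,[0,0,0],0],[0.63,[0,0,0],0],[0.66,[0,0,0],0],[0.7,[0,0,0],0]]' --newtons 21

```text
t: 9.3
position: [476.7, 51.8, 105.7]
orientation: [0.352, 3.122, 0.0]
wrist_force: [-0.2, -0.3, -0.3]
grip_width: 0.342
```

jog_arm --deltas '[[0.8,[0,0,0],0],[0.9,[0,0,0],0],[1,[0,0,0],0],[1,[0,0,0],0],[1,[0,0,0],0]]'

```text
t: 9.8
position: [476.7, 51.8, 105.7]
orientation: [0.352, 3.122, 0.0]
wrist_force: [0.8, -0.5, -0.7]
grip_width: 0.339
```

```bash
python3 chk.py 9
```

```text
9.8 [476.69158874  51.81770525 105.65237688] [-0.0003 -0.0009  0.0007] [-3.1395e+00  2.1000e-03] 31.496675276357223 [ 0.84261692 -0.48135305 -0.6696616 ]
scene 7 lat [ 4.8  7.7 11.2] ax [-18.8  19.8] z [112.  115.4]
scene 84 lat [-13.5 -10.8  -6.7] ax [-46.6  23.1] z [ 95.  114.3]
side 66 lat [-13.6  -9.7  -6.5] ax [-26.4  24.3] z [103.1 113.5]
```

View pics/scene_9.png

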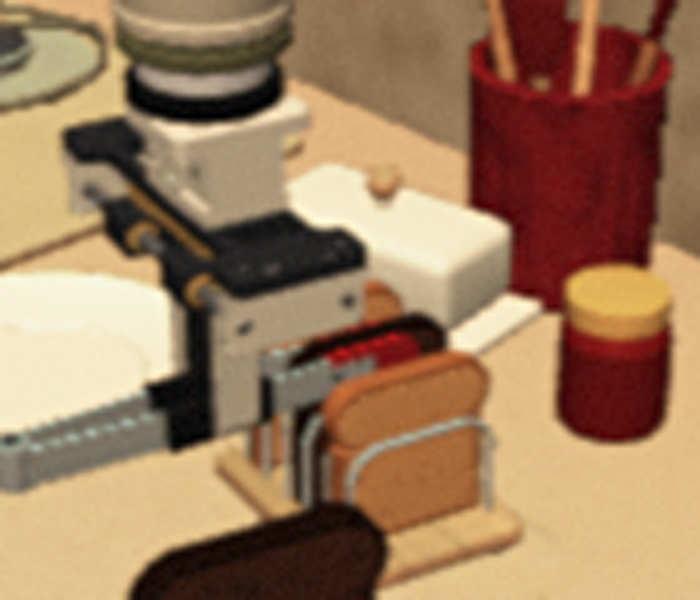

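The tongs are clamped on the slice at 31.5 mm, as expected. Lifting straight up, slowly.

jog_arm --deltas '[[1,[0,0,-0.005],0],[1,[0,0,-0.012],0],[1,[0,0,-0.02],0],[1,[0,0,-0.028],0],[1,[0,0,-0.036],0]]'

```text
t: 10.4
position: [476.8, 51.8, 142.6]
orientation: [0.352, 3.121, 0.0]
wrist_force: [0.5, -1.0, -1.7]
grip_width: 0.337
```

```bash
python3 chk.py 10
```

```text
10.4 [476.75492593  51.82947637 142.58021221] [-0.0002 -0.0009  0.0376] [-3.1395e+00  2.1000e-03] 31.334591898643055 [ 0.45949386 -0.9661986  -1.68849893]
scene 132 lat [-14.  -10.4  -6.1] ax [-36.6  22.5] z [ 94.5 151.1]
side 142 lat [-14.7 -10.   -4.7] ax [-26.2  24.4] z [103.2 150.9]
```

View pics/scene_10.png

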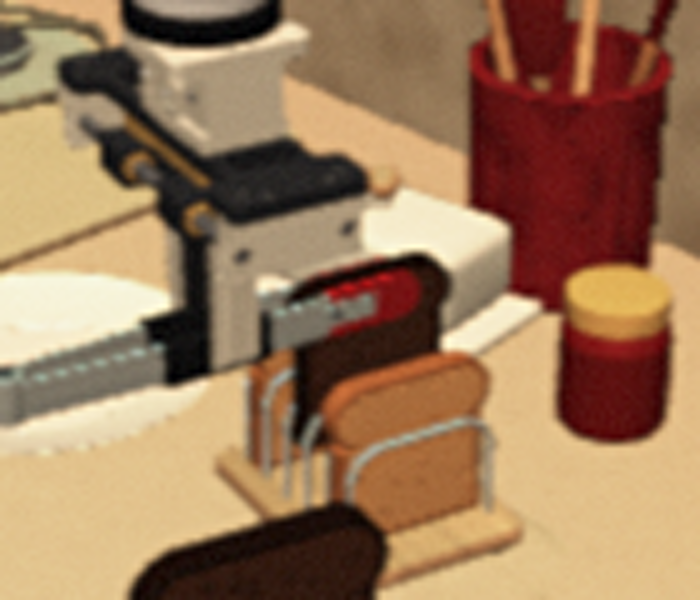

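The slice is coming up with the tongs, at scene crop (370,310), and both light slices are staying put. Continuing to lift.

jog_arm --deltas '[[1,[0,0,-0.012],0],[1,[0,0,-0.024],0],[1,[0,0,-0.036],0],[1,[0,0,-0.048],0],[1,[0,0,-0.058],0]]'

```text
t: 11.0
position: [476.6, 51.8, 200.2]
orientation: [0.352, 3.122, 0.0]
wrist_force: [0.3, -0.4, -1.3]
grip_width: 0.338
```

jog_arm --deltas '[[1,[0,0,-0.012],0],[1,[0,0,-0.024],0],[1,[0,0,-0.034],0],[1,[0,0,-0.04],0],[1,[0,0,-0.04],0]]'

```text
t: 11.5
position: [477.0, 51.9, 240.3]
orientation: [0.352, 3.121, 0.001]
wrist_force: [-0.4, 0.7, -1.8]
grip_width: 0.341
```

```bash
python3 - <<'E'
from h import *
from station import env
s=env.read_state();print(s["t"],s["position"],s["grip_width"]*93)
for n in("scene","side"):
    d=env.get_image(n);cv2.imwrite(f"pics/{n}11.png",d["frame"]);pickle.dump((s,d),open(n+"11.pkl","wb"))
d=pickle.load(open("scene0.pkl","rb"));W=cloud(d);e=pickle.load(open("side0.pkl","rb"));V=cloud(e)
# plate fit: points of annulus, excluding butter dish
for W,f in((W,d["frame"]),(V,e["frame"])):
    x,y,z=W[...,0],W[...,1],W[...,2];m=(z>4)&(z<26)&(np.hypot(x-518,y-262)<112)&(f[...,0]>150)
    P=W[m];print(len(P),[(np.percentile(P[:,i],.3)+np.percentile(P[:,i],99.7))/2 for i in(0,1)],P[:,:2].min(0),P[:,:2].max(0))
E
```

```text
11.5 [476.97584584  51.90129079 240.25961184] 31.70624965245435
1910 [np.float64(517.3433688972709), np.float64(260.3826845528662)] [412.5390132  155.34487652] [621.30405832 366.61201398]
701 [np.float64(515.703607122664), np.float64(269.99411356701677)] [413.17217323 170.83355078] [620.53464906 365.35111275]
```

View pics/scene11.png

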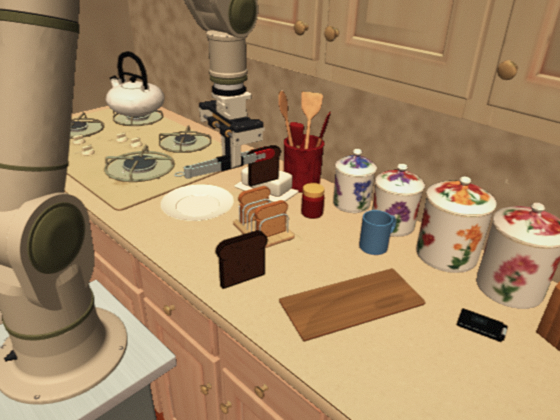

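The slice is clear of the rack, held at (263,165), and both light slices are still standing in place. The plate centre is about (517, 261) mm. Carrying it over the plate.

```bash
python3 - <<'E'
from h import *
from station import env
s=env.read_state();print(plan(s,[431,281,230],-13))
E
```

```text
(np.float64(167.12398394743437), array([0.09545743, 0.21326581, 0.00943826]), array([-3.13942873e+00,  2.16392810e-03]))
```

jog_arm --deltas '[[1,[0.005,0.01,0],0],[1,[0.014,0.03,0],0],[1,[0.025,0.055,0],0],[1,[0.037,0.082,0],0],[1,[0.049,0.11,0],0]]'

```text
t: 12.1
position: [452.6, 171.5, 239.1]
orientation: [-0.352, -3.121, 0.001]
wrist_force: [-0.1, -0.2, -1.6]
grip_width: 0.341
```

jog_arm --deltas '[[1,[0.011,0.026,0.002],0],[1,[0.023,0.052,0.004],0],[1,[0.034,0.077,0.006],0],[1,[0.042,0.095,0.008],0],[1,[0.046,0.103,0.009],0]]'

```text
t: 12.6
position: [430.2, 283.1, 229.8]
orientation: [-0.347, -3.121, 0.0]
wrist_force: [0.3, -0.7, -1.1]
grip_width: 0.341
```

jog_arm --deltas '[[1,[0,0,0],0],[1,[0,0,0],0],[1,[0,0,0],0],[1,[0,0,0],0],[1,[0,0,0],0]]'

```text
t: 13.1
position: [431.8, 280.0, 230.8]
orientation: [0.354, 3.121, 0.0]
wrist_force: [-0.5, -0.4, -0.9]
grip_width: 0.343
```

```bash
python3 - <<'E'
from h import *
from station import env
for n in("scene","side"):
    s=env.read_state();print(s["t"],s["position"],s["grip_width"]*93,s["qvel"].round(3))
    d=env.get_image(n);cv2.imwrite(f"pics/{n}12.png",d["frame"]);W=cloud(d)
    x,y,z=W[...,0],W[...,1],W[...,2];f=d["frame"]
    m=(f.max(2)<75)&(x>455)&(x<600)&(y>200)&(y<320)&(z>100)&(z<260);P=W[m];print(n,len(P),np.percentile(P,[2,50,98],axis=0).round())
    d0=pickle.load(open(n+"0.pkl","rb"));W0=cloud(d0)
    for nm,WW,ff in(("before",W0,d0["frame"]),("now",W,f)):
        x,y,z=WW[...,0],WW[...,1],WW[...,2];r=ff[...,2]
        for lo,hi,k in((-40,8,"l1"),(52,105,"l2")):
            m=(x>490)&(x<630)&(y>lo)&(y<hi)&(z>109)&(z<125)&(r>90);print(nm,k,np.median(WW[m],0).round(1))
E
```

```text
13.1 [431.83329238 279.9640892  230.7686117 ] 31.937786840883515 [-0.003 -0.    -0.003 -0.003  0.001 -0.    -0.001]
scene 722 [[476. 242. 150.]
 [515. 253. 186.]
 [555. 267. 239.]]
before l1 [546.4 -13.  113.6]
before l2 [567.7  72.1 113.6]
now l1 [546.9 -12.8 113.7]
now l2 [567.5  71.9 113.5]
13.15 [431.74650532 280.07770767 230.7595116 ] 31.476665809594447 [-0.004  0.002 -0.002 -0.001 -0.    -0.001 -0.002]
side 655 [[480. 241. 148.]
 [525. 251. 184.]
 [558. 264. 238.]]
before l1 [552.4 -13.4 113.1]
before l2 [572.   71.  112.7]
now l1 [551.8 -14.1 113. ]
now l2 [571.8  71.6 112.9]
```

View pics/scene12.png

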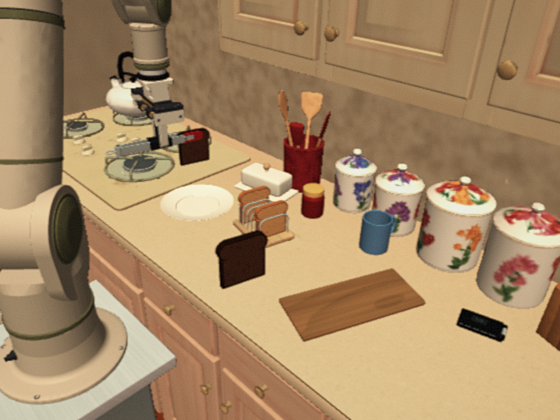

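View pics/side12.png

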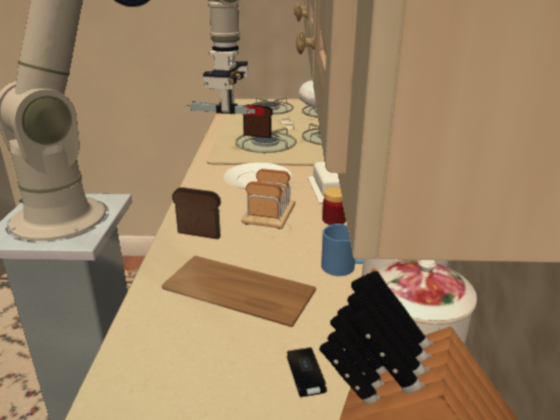

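The rye slice hangs still in the tongs at scene (195,147). Its middle is near (517, 257) at z ≈ 190, within 10 mm of the plate centre, and the light slices, mug and jar are unmoved. Handing in.

```bash
python3 - <<'E'
from station import env
print(env.job_done())
E
```

```text
the job is handed in; nothing more can be done
None
```

The dark rye slice is out of the rack and hanging in the tongs over the white plate. I handed the job in at about 13 s of the 54 s allowed; no verdict is reported, so what follows is my own checks.

**What I did:**
- Gripped the tongs on their pads while still open and lifted them off the board.
- Lowered the blades on either side of the small rye slice in the middle slot. The larger dark slice standing on the worktop was the look-alike.
- Clamped it with a 21 N grip, lifted it straight out and carried it over the plate.

**Last checks:**
- **Slice over plate:** its middle is near (517, 255) mm against a plate centre of about (517, 261). It is about 190 mm up, with its lower edge at about 150 mm.
- **Grip:** steady at 31.5–32 mm, and the joint speeds were near zero.
- **Light slices:** within 1 mm of where they started.
- **Mug, jar and look-alike:** unmoved by eye in both camera pictures; I did not measure them.
- **Disagreement:** the side camera put the plate centre about 10 mm further in y, because the rack hid part of the rim. That is still well inside the 80 mm limit.

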